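# Pack the spice tins into the flip-top case and snap it shut

## Robot

A 6-joint arm with a two-finger parallel gripper is mounted at the origin on a cart in front of the work surface, level with it; the furniture and walls round the work are solid. World frame = base frame: x ahead of the robot, y to its left, z up, the work surface at z = 0. Lengths are in m, angles in degrees, forces in N, time in s.
With the tool pointing down it reaches from about 0.35 to 0.775 m from the base axis. Payload 5.5 kg.
Tool frame: the origin (TCP) lies at the very end of the fingers, on their centre line; the grasp point (between the pads) lies 19 mm behind it; z points along the fingers, y is the line along which they close (so a half turn about z gives the same grasp; the last joint's range is limited). The gripper opens to 85 mm and grips with 20 to 120 N. Pads are 22 mm wide; open, the fingers measure 114 mm over their backs; the gripper's body (76 mm by 85 mm) begins 54 mm behind the grasp point. The pads swing forward as they close: fully open they stand 13 mm farther back than shut.
Start: joints at [-80.993, 17.945, 2.641, 74.691, 0, 82.002], TCP at [0.168, -0.55, 0.231] pointing down, gripper open.
Joint ranges: [-158.12, 158.12], [-49.38, 96.58], [-58.88, 72.47], [-126.05, 133.96], [-84.25, 85.87], [-180, 180]. Speed limits (degrees/s): [147.25, 147.25, 180, 180, 180, 180].

## Interface

Orientations are given as [roll, pitch, yaw] about the fixed x, y, z axes, in that order (R = Rz(yaw) Ry(pitch) Rx(roll)).
In Python, from workcell import sense, vision, ticket gives the robot as it stands.
- The arm moves only by the tool carry_out, never from a script. Its argument "increments" is one flat list of numbers, 6 for each row, row after row: the shift along the tool's x, y, z in m, then the turn, a rotation vector about the tool's x, y, z in degrees. In form: [x, y, z, wx, wy, wz, x, y, z, wx, wy, wz, ...]. A call has 1 to 12 rows; each row is the pose to reach, as a shift and turn from the pose commanded when the call began, along the tool's axes at that moment; what a row does not reach only later rows make up. A row lasts 1/12 s, in which the tool goes at most 41.7 mm and 7.16 degrees, less where a joint would pass 70% of its speed; a pose out of reach is approached as far as the arm can. A call with a gripper value outside its range is refused whole. "gripper" is the opening, from 0 (shut) to 1 (fully open), set as the call begins (left out, the last holds). The fingers move at their own pace and stop on an object; "squeeze" is the grip in N (left out, the last holds). Time passes only in rows, so rows that repeat a pose let the fingers close. It gives the time, the measured TCP pose, the force, the opening and the grip force at its end, in the units of the state.
- sense(): the state, without advancing time (a new reading comes with each control period).
- vision.camera(name): name is "side" or "top" or "wrist"; returns the picture (400x640x3 uint8, red, green, blue); there is no depth.
- vision.camera_model(name): a dict with "intrinsics" (3x3 intrinsics, pixels), "xyz" and "rotation" of the camera in the world; the wrist camera has in their place "mount" (4x4, takes a point from camera to tool coordinates, whose origin is the TCP and whose axes are the flange's). Camera axes: x right, y up, looking along -z (the intrinsics and any distortion apply to the point x, -y, -z); pixel columns grow to the right and rows downward; lengths in m; the calibration is good to about 2 mm. A picture is of the moment at which its call begins: read the wrist's pose just before it. camera_model takes no time and is no camera call.
- ticket.sign_off(): hands the job in; it is judged then, once.
The state is a dict: "time_s": time; "joints": joint angles; "joint_vel": joint speeds; "effort": joint torques, N m; "ee_pos": TCP position; "orientation": TCP orientation; "ft_force": force on the tool from outside, world axes, zero at the start; "moment": the same for the moment, N m; "opening": finger opening in m; "grip_force": force on a finger pad.
Only numpy, scipy, OpenCV 4.12 (cv2) and the standard library are available. Lean on these libraries where they do the work, as an engineer would, in place of code of your own. Each camera call takes 0.05 s, during which the arm holds its last target. There are 200 camera calls.

## Task

Put the spices away: lift the spice case's clear lid right back until it rests on its stop, then stand every spice tin upright on the tray floor in one straight row along the back wall, with at least a finger's width between neighbours; the tins already inside are out of line and belong in the same row. Then swing the lid down over them and press its front until the spring catch snaps and it is fully shut. Leave the mug, the salt shaker and the lemon where they are.

Things in the scene. Friction and masses are not known exactly. Their poses are not given: they have to be found in the camera images.
- spice_case: spice case, fixed: open white tray 120 mm deep (its x, +x towards the hinged back) by 400 mm long (its y), 30 mm tall, walls and floor 5 mm, no partitions: inside 110 x 390 mm, floor 5 mm above the worktop. Origin: centre of the underside. A tin touching the back wall has its axis at x = +0.031; tins stand 19 mm proud of the tray walls
- lid (a joint): angle of the clear lid (hood 30 mm tall, 0.2 kg) about the tray's back rim: 0 fully shut, about 0.1 when it rests ajar on the spring catch, 1.95 back on its stop. Damped hinge: below about 1.2 it sinks slowly shut, above that slowly back to its stop. About 10 N down (or up) at the front tab takes it past the catch; its weight alone does not
- lid_tab (a point): middle of the white lifting tab in the centre of the lid's front edge: 40 mm wide along the hinge axis, 12 mm thick, 30 mm long (this point is 16 mm out from the lid's front face). 42 mm above the worktop when shut; swings with the lid about 138 mm from the hinge axis. Its two sides can be pinched from above at every lid angle; it turns between the fingers
- lid_hinge (a point): middle of the lid's hinge axis, fixed, 32 mm above the worktop, 62 mm behind the case's centre; the axis runs along the case's y
- lid_top (a point): point on the lid's outer top, in the middle and 17 mm behind its front face; 62 mm above the worktop when shut
- tin_1: round steel spice tin with a knurled screw lid and a window in its top, upright cylinder 48 mm across (45 mm below the lid, which is the top 13 mm) and 44 mm tall, 0.09 kg; origin at the centre of its underside, z up. Three to five such tins are there, all alike; it starts on the worktop beside the case
- tin_2: round steel spice tin with a knurled screw lid and a window in its top, upright cylinder 48 mm across (45 mm below the lid, which is the top 13 mm) and 44 mm tall, 0.09 kg; origin at the centre of its underside, z up. Three to five such tins are there, all alike; it starts on the worktop beside the case
- tin_3: round steel spice tin with a knurled screw lid and a window in its top, upright cylinder 48 mm across (45 mm below the lid, which is the top 13 mm) and 44 mm tall, 0.09 kg; origin at the centre of its underside, z up. Three to five such tins are there, all alike; it starts on the worktop beside the case
- tin_4: round steel spice tin with a knurled screw lid and a window in its top, upright cylinder 48 mm across (45 mm below the lid, which is the top 13 mm) and 44 mm tall, 0.09 kg; origin at the centre of its underside, z up. Three to five such tins are there, all alike; it starts inside the case, out of line
- tin_5: round steel spice tin with a knurled screw lid and a window in its top, upright cylinder 48 mm across (45 mm below the lid, which is the top 13 mm) and 44 mm tall, 0.09 kg; origin at the centre of its underside, z up. Three to five such tins are there, all alike; it starts inside the case, out of line
- mug: two-tone mug, 92 mm tall, 78 mm across without its handle; a bystander, origin at the centre of its underside
- salt_shaker: salt shaker, 44 mm across and 90 mm tall; a bystander, origin at the centre of its underside
- lemon: lemon, 71 x 53 x 51 mm; a bystander, origin under its centre
Things that resemble listed ones, but are neither listed nor needed, are in the scene too. Leave any purple look-alike of the tin_1 alone.

How it is judged:
By the outcome, as a careful person would: the job done as asked, in the order asked, and still so for the second after the job is handed in, with the robot touching nothing.
Of tin_1, tin_2, tin_3, tin_4, tin_5 only 3 to 5 are there at a start; the rules pass over those that are not, and their reading is None.
At some moment in a run one of tin_1, tin_2, tin_3, tin_4, tin_5 may be knocked a few centimetres aside while the robot is not near it.
It also fails if it takes over 210 s, if anything falls off the work surface, if the arm or the gripper's body presses on something with over 40 N, if the wrist force passes 120 N, or if a joint passes its speed limit or range.

## Working session

There is one attempt and no reset: what is moved stays moved. The work goes in short steps, Python scripts to look and compute and a tool call to move; the robot and the scene stay as the last step left them, time stands still between calls to the robot, and variables do not carry over. Pictures are saved under pics/ and viewed, at most 14 in all, crops included, and the job is handed in when it is done.

Besides the shell and the picture viewer there is one more tool, called after ">>>" as name(argument=value, ...) on one line, values as JSON. carry_out: Moves the arm, as the interface text tells. Its arguments: {"type":"object","properties":{"increments":{"type":"array"},"gripper":{"type":"number"},"squeeze":{"type":"number"}},"required":["increments"]}

```bash
mkdir -p pics; ls; cat > h.py <<'E'
import numpy as np, cv2
from workcell import sense, vision, ticket
from scipy.spatial.transform import Rotation as R
def snap(n,f):
    im=vision.camera(n); cv2.imwrite('pics/'+f,im[:,:,::-1]); return im
def model(n):
    m=vision.camera_model(n); K=np.array(m['intrinsics'])
    if 'xyz' in m: return K,np.array(m['xyz']),np.array(m['rotation']),m
    s=sense(); T=np.array(m['mount']); Rt=R.from_euler('xyz',s['orientation'],degrees=True).as_matrix()
    return K,np.array(s['ee_pos'])+Rt@T[:3,3],Rt@T[:3,:3],m
def px2w(n,u,v,z,mm=None):
    K,c,Rm,m=mm or model(n)
    d=Rm@(np.linalg.inv(K)@[u,v,1]*[1,-1,-1]); return c+d*(z-c[2])/d[2]
def w2px(n,p,mm=None):
    K,c,Rm,m=mm or model(n)
    q=K@((Rm.T@(np.array(p)-c))*[1,-1,-1]); return q[:2]/q[2]
E
python3 - <<'E'
from h import *
for n in ('top','side'): snap(n,n+'0.png'); m=vision.camera_model(n); print(m)
print(vision.camera_model('wrist')); print(sense())
E
```

```text
pics
{'intrinsics': array([[464.80848179,   0.        , 320.89068003],
       [  0.        , 464.80848179, 197.89407149],
       [  0.        ,   0.        ,   1.        ]]), 'xyz': array([-0.13894281,  0.17090416,  1.49434138]), 'rotation': array([  25.96460143,    0.26826498, -102.64127446])}
{'intrinsics': array([[463.71157266,   0.        , 321.29850674],
       [  0.        , 463.71157266, 198.54920967],
       [  0.        ,   0.        ,   1.        ]]), 'xyz': array([-0.14658028,  1.15050507,  0.79009665]), 'rotation': array([  61.84787589,    1.30695976, -148.81809148])}
{'intrinsics': array([[282.66885674,   0.        , 321.67407474],
       [  0.        , 282.66885674, 202.9200252 ],
       [  0.        ,   0.        ,   1.        ]]), 'mount': array([[ 2.15895940e-04,  9.45617372e-01,  3.25281015e-01,
         8.24031700e-02],
       [ 9.99999948e-01, -2.82643935e-04,  1.57946772e-04,
         1.12852971e-03],
       [ 2.41295918e-04,  3.25280963e-01, -9.45617384e-01,
        -1.41899177e-01],
       [ 0.00000000e+00,  0.00000000e+00,  0.00000000e+00,
         1.00000000e+00]])}
{'time_s': 0.1, 'joints': array([-8.09957158e+01,  1.79854300e+01,  2.58528018e+00,  7.46902046e+01,
       -7.76144708e-04,  8.20036067e+01]), 'joint_vel': array([ 0.03617999,  0.04416007,  0.04768523, -0.00948948, -0.08285763,
        0.10553997]), 'effort': array([ 2.72318866e-03, -4.81728816e+01,  2.99242938e+01,  1.28690206e-02,
       -9.16694262e-05, -5.15027892e-06]), 'ee_pos': array([ 0.16805817, -0.54943532,  0.23052148]), 'orientation': array([-1.79910416e+02, -1.18006701e-02,  1.70006689e+01]), 'ft_force': array([-0.74171976, -0.28508399,  0.24141551]), 'moment': array([-0.00690069,  0.01163803,  0.01321307]), 'grip_force': 0.0, 'opening': 0.08498068638895967}
```

View pics/top0.png

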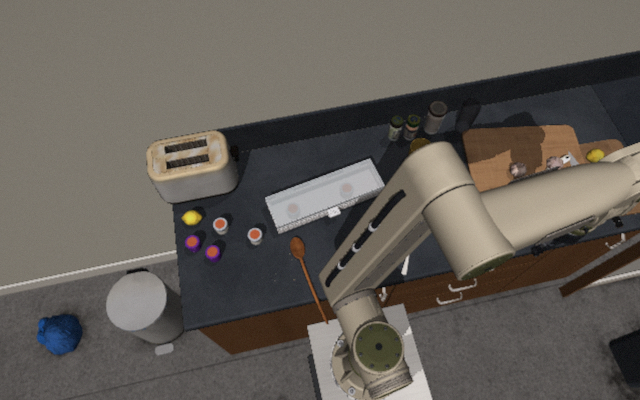

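View pics/side0.png

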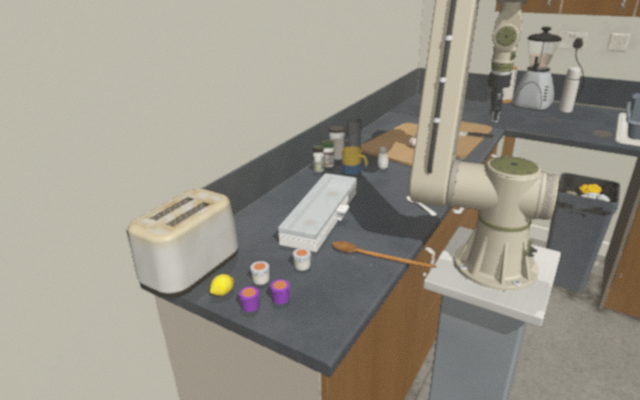

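Top view: the two silver tins are at (221,226) and (255,236), and the two in the case at (293,210) and (346,190). Purple look-alikes are at (192,243) and (213,253), the lemon at (192,218), and the lid tab at (334,212). In the side view the jars at (318,158), (328,155) and (337,140) are not tins either. One close crop should confirm the choice.

```bash
sed -i "s/np.array(m\['rotation'\])/R.from_euler('xyz',m['rotation'],degrees=True).as_matrix()/" h.py
python3 - <<'E'
from h import *
im=cv2.imread('pics/top0.png')[150:270,170:400]; cv2.imwrite('pics/c0.png',cv2.resize(im,None,fx=3.4,fy=3.4,interpolation=cv2.INTER_CUBIC))
for l,u,v,z in [('t1',221,222.5,.044),('t2',255,234,.044),('t4',293,209,.049),('t5',346,188,.049),('tab',334,212,.048),('lemon',192,218,.025)]: print(l,px2w('top',u,v,z).round(3))
E
```

```text
t1 [0.536 0.373 0.044]
t2 [0.469 0.267 0.044]
t4 [0.529 0.126 0.049]
t5 [ 0.567 -0.071  0.049]
tab [ 0.488 -0.009  0.048]
lemon [0.584 0.471 0.025]
```

View pics/c0.png

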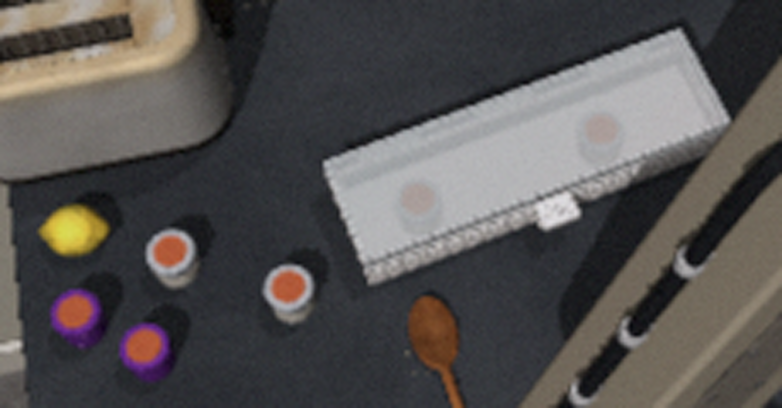

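The crop confirms it: silver tins at crop (171,250) and (289,288), the tray tins at (418,198) and (600,128), and purple ones at (77,312) and (146,345), which I leave alone. The lid is shut, with its tab at (558,210). Next I work out the case pose from the lid corners.

```bash
cat >> h.py <<'E'
def rel(pos,yaw,off=(0,0,0)):
    s=sense(); A=R.from_euler('xyz',s['orientation'],degrees=True); B=R.from_euler('xyz',[180,0,yaw],degrees=True)
    d=A.inv().apply(np.array(pos)-s['ee_pos']); w=(A.inv()*B).as_rotvec(degrees=True); print('rel',d.round(4),w.round(2),'n',max(np.linalg.norm(d)/.0417,np.linalg.norm(w)/7.16).round(1))
E
python3 - <<'E'
from h import *
f=lambda u,v,z=.062: px2w('top',170+u/3.4,150+v/3.4,z)
BL,FL,FR,BR=f(325,162),f(365,264),f(727,118),f(683,29)
print(BL,FL,FR,BR)
for a,b in((BL,BR),(FL,FR)): d=a-b; print(np.linalg.norm(d),np.degrees(np.arctan2(-d[0],d[1])))
print('c',(BL+FL+FR+BR)/4, f(558,210,.045))
rel([.49,-.01,.2],167)
E
```

```text
[0.58599048 0.20962195 0.062     ] [0.46775226 0.19009042 0.062     ] [ 0.54451956 -0.19951681  0.062     ] [ 0.65628619 -0.18363475  0.062     ]
0.39949007117613244 10.13473896645489
0.3970982401438707 11.146638175367936
c [0.56363712 0.0041402  0.062     ] [ 0.48977401 -0.00948612  0.045     ]
rel [ 0.4656 -0.4217  0.0313] [-2.0e-02 -1.2e-01 -1.5e+02] n 20.9
```

>>> carry_out(increments=[0.233,-0.211,0,0,0,-86,0.233,-0.211,0,0,0,-86,0.233,-0.211,0,0,0,-86,0.233,-0.211,0,0,0,-86,0.233,-0.211,0,0,0,-86,0.233,-0.211,0,0,0,-86,0.233,-0.211,0,0,0,-86,0.233,-0.211,0,0,0,-86,0.233,-0.211,0,0,0,-86,0.233,-0.211,0,0,0,-86,0.233,-0.211,0,0,0,-86,0.233,-0.211,0,0,0,-86], gripper=0.8)

```text
time_s: 1.1
ee_pos: [0.3293, -0.2794, 0.231]
orientation: [-180.0, -0.0, 103.4]
ft_force: [-0.0, -0.3, -0.1]
opening: 0.0685
grip_force: 0.0
```

```bash
python3 -c "
from h import *
rel([.489,-.01,.2],190.5)"
```

```text
rel [0.2251 0.2176 0.0311] [ 1.000e-02 -3.000e-02 -8.714e+01] n 12.2
```

>>> carry_out(increments=[0.225,0.218,0.01,0,0,-87.1,0.225,0.218,0.01,0,0,-87.1,0.225,0.218,0.01,0,0,-87.1,0.225,0.218,0.01,0,0,-87.1,0.225,0.218,0.01,0,0,-87.1,0.225,0.218,0.01,0,0,-87.1,0.225,0.218,0.01,0,0,-87.1,0.225,0.218,0.01,0,0,-87.1,0.225,0.218,0.01,0,0,-87.1,0.225,0.218,0.01,0,0,-87.1,0.225,0.218,0.01,0,0,-87.1,0.225,0.218,0.01,0,0,-87.1])

```text
time_s: 2.1
ee_pos: [0.491, -0.0113, 0.2207]
orientation: [180.0, -0.1, -170.7]
ft_force: [0.1, 0.3, 0.4]
opening: 0.0681
grip_force: 0.0
```

```bash
python3 -c "
from h import *
print(sense()['joints'].round(1))
rel([.489,-.01,.2],190.5)
K,c,Rm,m=model('wrist'); snap('wrist','w0.png'); print(c, [w2px('wrist',p,(K,c,Rm,m)).round(1) for p in ([.49,-.01,.048],[.489,-.01,.042])])
"
```

```text
[-10.7   8.9 -10.5  70.6  -0.  -20. ]
rel [0.0018 0.0016 0.0207] [ 0.02 -0.07 -1.2 ] n 0.5
[ 0.40742761 -0.02640385  0.36270907] [array([324. , 183.6]), array([324.1, 181.4])]
```

View pics/w0.png

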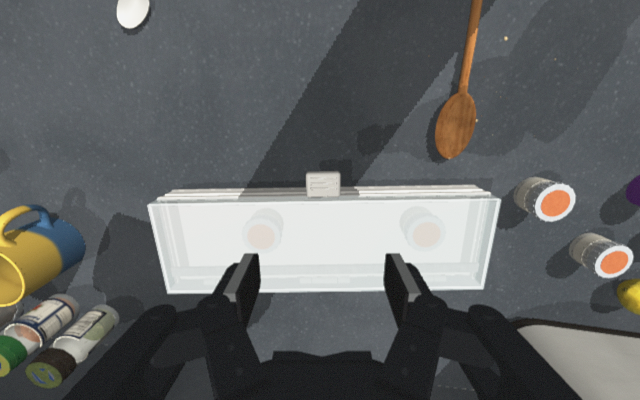

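The wrist view shows the tab at (323,184), against a predicted (324,184). The lid's front corners are at (150,204) and (499,198), and the tins show through it at (262,235) and (428,235).

```bash
python3 -c "
from h import *
a,b=px2w('wrist',150,203.5,.062),px2w('wrist',499,198.5,.062);print(a,b,np.degrees(np.arctan2(a[0]-b[0],b[1]-a[1])),(a+b)/2)
a,b=px2w('wrist',168,292.5,.062),px2w('wrist',486,288.5,.062);print(a,b,np.degrees(np.arctan2(a[0]-b[0],b[1]-a[1])),(a+b)/2)
rel([.49,-.01,.04],190.4)
"
```

```text
[ 0.5418283  -0.19998755  0.062     ] [0.47067505 0.18510482 0.062     ] 10.468437083827114 [ 0.50625167 -0.00744137  0.062     ]
[ 0.65897499 -0.18080212  0.062     ] [0.5864517  0.21262994 0.062     ] 10.444372145958928 [0.62271335 0.01591391 0.062     ]
rel [0.0005 0.0016 0.1808] [ 0.02 -0.06 -0.8 ] n 4.3
```

>>> carry_out(increments=[0.002,0.001,0.15,0,0,-0.8,0.002,0.001,0.15,0,0,-0.8,0.002,0.001,0.15,0,0,-0.8,0.002,0.001,0.15,0,0,-0.8,0.002,0.001,0.15,0,0,-0.8,0.002,0.001,0.17,0,0,-0.8,0.002,0.001,0.18,0,0,-0.8,0.002,0.001,0.19,0,0,-0.8,0.002,0.001,0.196,0,0,-0.8,0.002,0.001,0.196,0,0,-0.8])

```text
time_s: 2.98
ee_pos: [0.4889, -0.0112, 0.0249]
orientation: [180.0, -0.0, -170.3]
ft_force: [-0.2, 0.0, 0.0]
opening: 0.068
grip_force: 0.0
```

>>> carry_out(increments=[0,0,0,0,0,0,0,0,0,0,0,0,0,0,0,0,0,0,0,0,0,0,0,0,0,0,0,0,0,0,0,0,0,0,0,0,0,0,0,0,0,0,0,0,0,0,0,0], gripper=0.3, squeeze=50)

```text
time_s: 3.65
ee_pos: [0.4897, -0.0102, 0.0266]
orientation: [179.9, 0.1, -170.3]
ft_force: [-1.2, 3.0, 5.7]
opening: 0.0391
grip_force: 50.0
```

```bash
python3 - <<'E'
from h import *
c=np.array([.5645,.0042]);ex=np.array([.9834,.1814])
s=sense();print(s['ee_pos'],s['opening'],s['grip_force'],s['ft_force'])
A=R.from_euler('xyz',s['orientation'],degrees=True)
# grasp point radius/angle now
r,z0=.138,.032
a0=np.arctan2(.010,.138)
x=lambda a:np.array([.062-r*np.cos(a+a0),r*np.sin(a+a0)+z0-.042])
for a in np.arange(0.1,2.0,.1):
    d=x(a)-x(0); w=np.r_[d[0]*ex,d[1]]; print(round(a,2),A.inv().apply(w).round(4),d)
E
```

```text
[ 0.48970913 -0.01020445  0.02659482] 0.039129882435649056 49.96541976928711 [-1.23610225  2.96691957  5.7175156 ]
0.1 [-0.0017  0.     -0.0137] [0.00168335 0.01369115]
0.2 [-0.0048  0.0001 -0.0271] [0.00472512 0.02714586]
0.3 [-0.0092  0.0002 -0.0402] [0.00909492 0.04022967]
0.4 [-0.0149  0.0003 -0.0528] [0.01474909 0.05281187]
0.5 [-0.0218  0.0004 -0.0647] [0.02163114 0.06476673]
0.6 [-0.0298  0.0005 -0.0759] [0.02967231 0.07597481]
0.7 [-0.039   0.0006 -0.0862] [0.03879224 0.08632412]
0.8 [-0.0491  0.0008 -0.0956] [0.04889982 0.09571125]
0.9 [-0.0601  0.0009 -0.1039] [0.05989405 0.10404241]
1.0 [-0.0719  0.0011 -0.1111] [0.07166508 0.11123436]
1.1 [-0.0843  0.0012 -0.117 ] [0.08409531 0.11721523]
1.2 [-0.0973  0.0014 -0.1217] [0.09706052 0.12192528]
1.3 [-0.1107  0.0016 -0.1251] [0.11043119 0.12531743]
1.4 [-0.1243  0.0018 -0.1271] [0.1240737  0.12735779]
1.5 [-0.1381  0.0019 -0.1277] [0.13785176 0.12802599]
1.6 [-0.1519  0.0021 -0.127 ] [0.15162769 0.12731533]
1.7 [-0.1655  0.0023 -0.1249] [0.16526386 0.12523293]
1.8 [-0.1789  0.0024 -0.1214] [0.178624   0.12179959]
1.9 [-0.1918  0.0026 -0.1167] [0.19157464 0.11704961]
```

>>> carry_out(increments=[-0.001,0,-0.007,0,0,0,-0.0017,0,-0.0137,0,0,0,-0.003,0,-0.02,0,0,0,-0.0048,0,-0.0271,0,0,0,-0.0068,0,-0.034,0,0,0,-0.0092,0,-0.0402,0,0,0,-0.012,0,-0.0465,0,0,0,-0.0149,0,-0.0528,0,0,0,-0.0183,0,-0.0588,0,0,0,-0.0218,0,-0.0647,0,0,0,-0.0298,0,-0.0759,0,0,0,-0.039,0,-0.0862,0,0,0])

```text
time_s: 4.65
ee_pos: [0.5259, -0.0037, 0.111]
orientation: [179.9, -0.2, -170.3]
ft_force: [1.5, 3.3, -8.7]
opening: 0.0392
grip_force: 51.5
```

>>> carry_out(increments=[-0.0101,0,-0.0094,0,0,0,-0.0211,0,-0.0177,0,0,0,-0.0329,0,-0.0249,0,0,0,-0.0453,0,-0.0308,0,0,0,-0.0583,0,-0.0355,0,0,0,-0.0717,0,-0.0389,0,0,0,-0.0853,0,-0.0409,0,0,0,-0.0991,0.001,-0.0415,0,0,0,-0.1129,0.001,-0.0408,0,0,0,-0.1265,0.001,-0.0387,0,0,0,-0.1399,0.001,-0.0352,0,0,0,-0.1528,0.001,-0.0305,0,0,0])

```text
time_s: 5.65
ee_pos: [0.6789, 0.0238, 0.1458]
orientation: [179.9, 0.2, -170.3]
ft_force: [-2.7, 7.1, 13.9]
opening: 0.0388
grip_force: 58.8
```

>>> carry_out(increments=[-0.003,0,0.001,0,0,0,-0.006,0,0.0026,0,0,0])

```text
time_s: 5.82
ee_pos: [0.6858, 0.025, 0.1431]
orientation: [179.9, 0.3, -170.2]
ft_force: [-0.5, 7.0, 12.6]
opening: 0.0385
grip_force: 59.3
```

>>> carry_out(increments=[0,0,0,0,0,0,0,0,0,0,0,0,0,0,0,0,0,0,0,0,0,0,0,0,0,0,-0.03,0,0,0,0,0,-0.06,0,0,0,0.02,0,-0.08,0,0,0,0.06,0,-0.09,0,0,0,0.1,0,-0.1,0,0,0,0.14,0,-0.1,0,0,0,0.18,0,-0.1,0,0,0,0.2,0,-0.1,0,0,0], gripper=0.8)

```text
time_s: 6.82
ee_pos: [0.4821, -0.0109, 0.2395]
orientation: [-180.0, -0.1, -170.4]
ft_force: [-0.3, 0.6, 0.2]
opening: 0.0685
grip_force: 0.0
```

```bash
python3 - <<'E'
from h import *
s=sense();print(s['ee_pos'],s['ft_force'])
m=vision.camera_model('wrist'); snap('wrist','w1.png'); a=snap('top','t1.png')
cv2.imwrite('pics/t1.png',cv2.resize(a[130:280,160:440,::-1],None,fx=2.8,fy=2.8,interpolation=cv2.INTER_CUBIC))
E
```

```text
[ 0.48207491 -0.01087005  0.23950458] [-0.28724502  0.55129961  0.15895637]
```

View pics/w1.png

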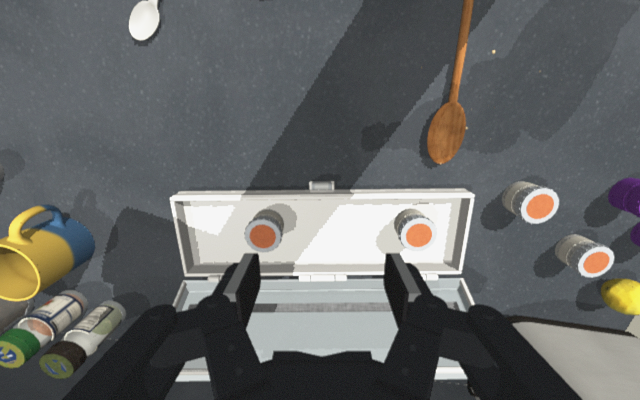

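View pics/t1.png

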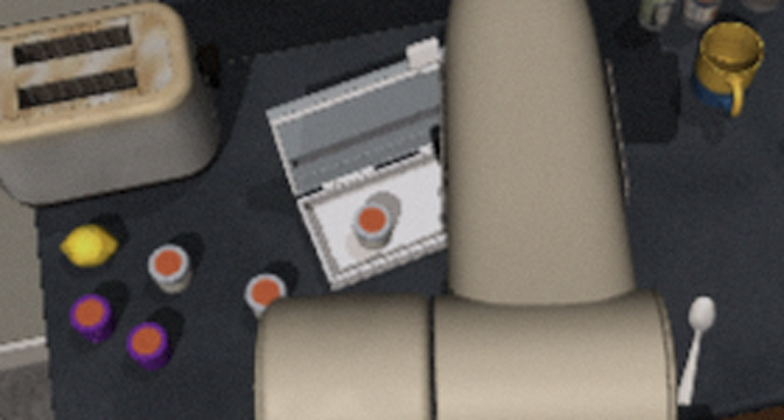

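The lid is open and there are four tins: in the wrist view two in the tray at (264,236) and (416,235), and two outside at (540,206) and (596,262).

```bash
cat >> h.py <<'E'
C=np.array([.5645,.0042]);YAW=np.radians(10.45);EX=np.array([np.cos(YAW),np.sin(YAW)]);EY=np.array([-EX[1],EX[0]])
def case(p): d=np.array(p)[:2]-C; return np.array([d@EX,d@EY]).round(4)
def world(x,y): return C+x*EX+y*EY
E
python3 - <<'E'
from h import *
for n,u,v,z in [('5',263.5,236,.049),('4',416.5,236,.049),('2',540.5,206.5,.044),('1',597,262.5,.044),('FL',473,190.5,.03),('FR',172,194,.03),('BR',184,275,.03),('BL',465,271,.03)]:
    p=px2w('wrist',u,v,z); print(n,p.round(4),case(p))
E
```

```text
5 [ 0.5691 -0.0741  0.049 ] [-0.0097 -0.0779]
4 [0.536  0.1215 0.049 ] [-0.0068  0.1205]
2 [0.4719 0.2676 0.044 ] [-0.0433  0.2758]
1 [0.5355 0.377  0.044 ] [0.0391 0.3719]
FL [0.4687 0.1844 0.03  ] [-0.0615  0.1946]
FR [ 0.5387 -0.2004  0.03  ] [-0.0625 -0.1965]
BR [ 0.6596 -0.1836  0.03  ] [ 0.0595 -0.2019]
BL [0.5857 0.2137 0.03  ] [0.0588 0.2021]
```

```bash
sed -i 's/C=np.array(\[.5645,.0042\])/C=np.array([.5635,.0040])/' h.py; python3 - <<'E'
from h import *
rel([.5691,-.0741,.02],190.45)
E
```

```text
rel [-0.0746 -0.0766  0.2199] [-0.01 -0.08 -0.85] n 5.9
```

>>> carry_out(increments=[-0.0746,-0.0766,0.03,0,0,-0.85,-0.0746,-0.0766,0.06,0,0,-0.85,-0.0746,-0.0766,0.1,0,0,-0.85,-0.0746,-0.0766,0.13,0,0,-0.85,-0.0746,-0.0766,0.15,0,0,-0.85,-0.0746,-0.0766,0.17,0,0,-0.85,-0.0746,-0.0766,0.185,0,0,-0.85,-0.0746,-0.0766,0.2,0,0,-0.85,-0.0746,-0.0766,0.21,0,0,-0.85,-0.0746,-0.0766,0.219,0,0,-0.85,-0.0746,-0.0766,0.219,0,0,-0.85], gripper=0.74)

```text
time_s: 7.83
ee_pos: [0.5725, -0.0734, 0.0185]
orientation: [179.9, -0.1, -169.5]
ft_force: [0.4, -0.6, -0.7]
opening: 0.0631
grip_force: 0.0
```

>>> carry_out(increments=[0,0,0,0,0,0,0,0,0,0,0,0,0,0,0,0,0,0,0,0,0,0,0,0,0,0,0,0,0,0,0,0,0,0,0,0], gripper=0.4, squeeze=30)

```text
time_s: 8.33
ee_pos: [0.5737, -0.0736, 0.021]
orientation: [-180.0, 0.1, -169.5]
ft_force: [0.3, 0.5, 2.2]
opening: 0.0467
grip_force: 31.0
```

```bash
python3 - <<'E'
from h import *
s=sense();print(s['ee_pos'],case(s['ee_pos']),s['opening'],s['ft_force'],s['grip_force'])
rel([*world(.031,-.125),s['ee_pos'][2]],190.45)
E
```

```text
[ 0.5736525  -0.07360389  0.0209793 ] [-0.0041 -0.0782] 0.046707924866364145 [0.31266491 0.48617718 2.20646686] 30.99471688270569
rel [-0.035  -0.0469  0.0001] [-0.03  0.05  0.1 ] n 1.4
```

>>> carry_out(increments=[0,0,-0.006,0,0,0,0,0,-0.012,0,0,0,-0.015,-0.018,-0.012,0,0,0,-0.03,-0.036,-0.012,0,0,0,-0.0397,-0.0469,-0.012,0,0,0,-0.0397,-0.0469,-0.012,0,0,0,-0.0397,-0.0469,-0.008,0,0,0,-0.0397,-0.0469,-0.004,0,0,0,-0.0397,-0.0469,-0.001,0,0,0,-0.0397,-0.0469,-0.0005,0,0,0,-0.0397,-0.0469,-0.0005,0,0,0,-0.0397,-0.0469,-0.0005,0,0,0])

```text
time_s: 9.33
ee_pos: [0.6196, -0.1115, 0.021]
orientation: [180.0, -0.1, -169.4]
ft_force: [-2.7, 1.6, 4.9]
opening: 0.0471
grip_force: 31.4
```

```bash
python3 - <<'E'
from h import *
s=sense();print(s['ee_pos'],case(s['ee_pos']),s['opening'],s['ft_force'],s['grip_force'])
E
```

```text
[ 0.61964942 -0.11152661  0.02102705] [ 0.0343 -0.1238] 0.04712434456127404 [-2.67606814  1.63383852  4.85103031] 31.430944204330444
```

>>> carry_out(increments=[0,0,0,0,0,0,0,0,0,0,0,0,0,0,0,0,0,0,0,0,-0.01,0,0,0,0,0,-0.03,0,0,0,0,0,-0.06,0,0,0,0.02,0.04,-0.08,0,0,0,0.04,0.08,-0.08,0,0,0,0.043,0.12,-0.08,0,0,0,0.043,0.16,-0.08,0,0,0,0.043,0.2,-0.08,0,0,0,0.043,0.243,-0.08,0,0,0], gripper=0.74)

```text
time_s: 10.33
ee_pos: [0.5348, 0.1147, 0.102]
orientation: [-180.0, 0.1, -169.5]
ft_force: [0.7, 0.8, -0.1]
opening: 0.0635
grip_force: 0.0
```

>>> carry_out(increments=[0,0,0,0,0,0,0,0,0,0,0,0,0,0,0,0,0,0])

```text
time_s: 10.58
ee_pos: [0.5355, 0.1133, 0.1015]
orientation: [-180.0, 0.1, -169.4]
ft_force: [0.8, 0.1, -0.1]
opening: 0.0632
grip_force: 0.0
```

```bash
python3 - <<'E'
from h import *
s=sense();print(s['ee_pos'],case(s['ee_pos']))
rel([.536,.1215,.020],190.45)
E
```

```text
[0.53554298 0.11331685 0.10145167] [-0.0077  0.1126]
rel [-0.0019  0.008   0.0814] [-0.04  0.05  0.15] n 2.0
```

>>> carry_out(increments=[-0.002,0.008,0.02,0,0,0,-0.002,0.008,0.04,0,0,0,-0.002,0.008,0.055,0,0,0,-0.002,0.008,0.07,0,0,0,-0.002,0.008,0.081,0,0,0,-0.002,0.008,0.081,0,0,0,-0.002,0.008,0.081,0,0,0])

```text
time_s: 11.17
ee_pos: [0.5357, 0.1203, 0.0195]
orientation: [-180.0, -0.1, -169.6]
ft_force: [0.6, -0.1, 0.1]
opening: 0.0631
grip_force: 0.0
```

>>> carry_out(increments=[0,0,0,0,0,0,0,0,0,0,0,0,0,0,0,0,0,0,0,0,0,0,0,0,0,0,0,0,0,0,0,0,0,0,0,0], gripper=0.4)

```text
time_s: 11.67
ee_pos: [0.5369, 0.1212, 0.021]
orientation: [-179.9, 0.1, -169.5]
ft_force: [0.5, -2.3, 6.1]
opening: 0.0471
grip_force: 31.3
```

```bash
python3 - <<'E'
from h import *
s=sense();print(s['ee_pos'],case(s['ee_pos']),s['opening'],s['ft_force'])
rel([*world(.031,.125),s['ee_pos'][2]],190.45)
E
```

```text
[0.53685662 0.12118731 0.02103799] [-0.0049  0.1201] 0.047060777310742374 [ 0.4616307  -2.25099003  6.09263007]
rel [-0.036   0.0049  0.0001] [-0.06  0.14  0.09] n 0.9
```

>>> carry_out(increments=[0,0,-0.006,0,0,0,0,0,-0.012,0,0,0,-0.015,0.003,-0.012,0,0,0,-0.03,0.005,-0.012,0,0,0,-0.037,0.005,-0.012,0,0,0,-0.037,0.005,-0.012,0,0,0,-0.037,0.005,-0.008,0,0,0,-0.037,0.005,-0.004,0,0,0,-0.037,0.005,-0.001,0,0,0,-0.037,0.005,-0.0005,0,0,0,-0.037,0.005,-0.0005,0,0,0,-0.037,0.005,-0.0005,0,0,0])

```text
time_s: 12.67
ee_pos: [0.5697, 0.1329, 0.021]
orientation: [180.0, -0.1, -169.5]
ft_force: [-3.7, 0.2, 8.9]
opening: 0.0467
grip_force: 31.8
```

>>> carry_out(increments=[0,0,0,0,0,0,0,0,0,0,0,0,0,0,0,0,0,0,0,0,-0.01,0,0,0,0,0,-0.03,0,0,0,0,0,-0.06,0,0,0,0.02,0.02,-0.09,0,0,0,0.04,0.06,-0.1,0,0,0,0.06,0.1,-0.1,0,0,0,0.076,0.14,-0.1,0,0,0,0.076,0.15,-0.1,0,0,0,0.076,0.15,-0.1,0,0,0], gripper=0.74)

```text
time_s: 13.67
ee_pos: [0.4668, 0.2698, 0.1213]
orientation: [179.9, 0.0, -169.2]
ft_force: [0.6, 0.1, 0.7]
opening: 0.0629
grip_force: 0.0
```

>>> carry_out(increments=[0,0,0,0,0,0,0,0,0,0,0,0,0,0,0,0,0,0])

```text
time_s: 13.92
ee_pos: [0.4697, 0.2658, 0.1204]
orientation: [-180.0, 0.0, -169.5]
ft_force: [-0.2, -0.0, 0.7]
opening: 0.0632
grip_force: 0.0
```

```bash
python3 - <<'E'
from h import *
s=sense();print(s['ee_pos'],case(s['ee_pos']))
K=model('wrist'); snap('wrist','w2.png')
for p in ([.4719,.2676,.044],[.5355,.377,.044],[*world(.031,.125),.049]): print(w2px('wrist',p,K))
E
```

```text
[0.46966091 0.26578843 0.12044638] [-0.0448  0.2745]
[324.8282355  217.32121017]
[428.19406395 300.04060161]
[156.72667623 295.06269006]
```

View pics/w2.png

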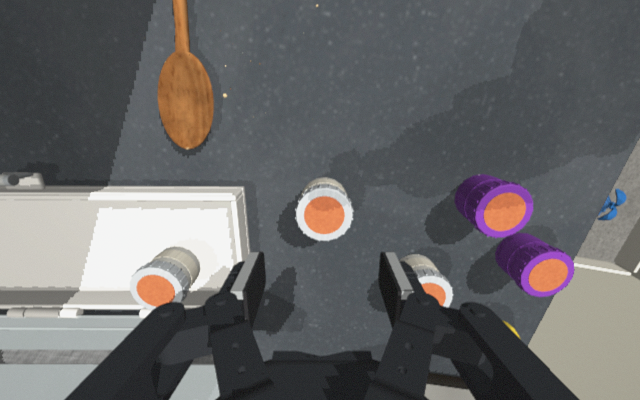

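Tin 2 is at (325,216), right where predicted, tin 1 is at (430,293), and tin 4 stands at (156,289) against the back wall.

>>> carry_out(increments=[-0.0025,0.0015,0.03,0,0,0,-0.0025,0.0015,0.05,0,0,0,-0.0025,0.0015,0.07,0,0,0,-0.0025,0.0015,0.085,0,0,0,-0.0025,0.0015,0.095,0,0,0,-0.0025,0.0015,0.104,0,0,0,-0.0025,0.0015,0.104,0,0,0,-0.0025,0.0015,0.104,0,0,0])

```text
time_s: 14.63
ee_pos: [0.4714, 0.2682, 0.0163]
orientation: [-180.0, -0.0, -169.5]
ft_force: [0.4, -0.3, 1.5]
opening: 0.0635
grip_force: 0.0
```

>>> carry_out(increments=[0,0,0,0,0,0,0,0,0,0,0,0,0,0,0,0,0,0,0,0,0,0,0,0,0,0,0,0,0,0,0,0,0,0,0,0], gripper=0.4)

```text
time_s: 15.13
ee_pos: [0.4722, 0.2689, 0.0175]
orientation: [180.0, 0.1, -169.5]
ft_force: [-0.2, -0.5, 6.1]
opening: 0.0467
grip_force: 31.2
```

```bash
python3 - <<'E'
from h import *
s=sense();print(s['ee_pos'],case(s['ee_pos']),s['opening'],s['ft_force'])
rel([*world(.031,.042),s['ee_pos'][2]],190.45)
E
```

```text
[0.47220046 0.26890388 0.01752466] [-0.0417  0.2771] 0.046707363605231554 [-0.16461273 -0.52364347  6.05314151]
rel [-7.240e-02 -2.352e-01  2.000e-04] [0.   0.14 0.09] n 5.9
```

>>> carry_out(increments=[0,0,-0.03,0,0,0,0,0,-0.06,0,0,0,0,-0.04,-0.08,0,0,0,0,-0.08,-0.08,0,0,0,-0.02,-0.115,-0.08,0,0,0,-0.04,-0.15,-0.08,0,0,0,-0.06,-0.185,-0.08,0,0,0,-0.0725,-0.215,-0.08,0,0,0,-0.0725,-0.235,-0.08,0,0,0,-0.0725,-0.235,-0.08,0,0,0,-0.0725,-0.235,-0.06,0,0,0,-0.0725,-0.235,-0.04,0,0,0])

```text
time_s: 16.13
ee_pos: [0.5864, 0.0506, 0.0569]
orientation: [-180.0, 0.1, -169.5]
ft_force: [0.2, 0.2, -2.5]
opening: 0.0463
grip_force: 31.5
```

```bash
python3 - <<'E'
from h import *
s=sense();print(s['ee_pos'],case(s['ee_pos']),s['opening'])
E
```

```text
[0.5863678  0.0506077  0.05691032] [0.0309 0.0417] 0.04630972017204424
```

>>> carry_out(increments=[0,0,0.01,0,0,0,0,0,0.02,0,0,0,0,0,0.026,0,0,0,0,0,0.031,0,0,0,0,0,0.0345,0,0,0,-0.001,0,0.0345,0,0,0,-0.001,0,0.0345,0,0,0])

```text
time_s: 16.72
ee_pos: [0.5872, 0.0512, 0.0226]
orientation: [-180.0, 0.1, -169.4]
ft_force: [-0.8, -0.3, -0.7]
opening: 0.0467
grip_force: 31.6
```

>>> carry_out(increments=[0,0,0,0,0,0,0,0,0,0,0,0,0,0,0,0,0,0,0,0,-0.01,0,0,0,0,0,-0.03,0,0,0,0,0,-0.06,0,0,0,0,0.03,-0.09,0,0,0,0,0.07,-0.1,0,0,0,0,0.11,-0.1,0,0,0,0,0.15,-0.1,0,0,0,0,0.19,-0.1,0,0,0,0,0.23,-0.1,0,0,0], gripper=0.74)

```text
time_s: 17.72
ee_pos: [0.544, 0.2789, 0.1232]
orientation: [180.0, 0.1, -169.5]
ft_force: [-0.0, 0.3, 0.3]
opening: 0.063
grip_force: 0.0
```

```bash
python3 - <<'E'
from h import *
s=sense();print(s['ee_pos'],case(s['ee_pos']))
rel([.5355,.377,.0163],190.45)
E
```

```text
[0.54402086 0.27887534 0.12316156] [0.0307 0.2738]
rel [-0.0094  0.098   0.1069] [0.01 0.08 0.07] n 3.5
```

>>> carry_out(increments=[0.01,0.06,-0.03,0,0,0,0.03,0.08,-0.04,0,0,0,0.03,0.08,-0.04,0,0,0,0.03,0.08,-0.04,0,0,0,0.03,0.08,-0.04,0,0,0])

```text
time_s: 18.13
ee_pos: [0.5002, 0.3507, 0.1627]
orientation: [-180.0, 0.1, -169.4]
ft_force: [-0.6, -0.4, -0.3]
opening: 0.0634
grip_force: 0.0
```

```bash
python3 - <<'E'
from h import *
s=sense();print(s['ee_pos'],case(s['ee_pos']))
K=model('wrist'); snap('wrist','w3.png')
print(w2px('wrist',[.5355,.377,.044],K))
rel([.5355,.377,.0163],190.45)
for u,v in((165,202),(200,199),(236,190)): print(px2w('top',u,v,0.0))
E
```

```text
[0.50015171 0.35074368 0.16271102] [0.0006 0.3525]
[341.86824085 235.53886149]
rel [-0.0394  0.0204  0.1457] [-0.03  0.02  0.09] n 3.7
[0.67968278 0.56432484 0.        ]
[ 6.63948022e-01  4.41128265e-01 -2.22044605e-16]
[0.67130914 0.31035291 0.        ]
```

View pics/w3.png

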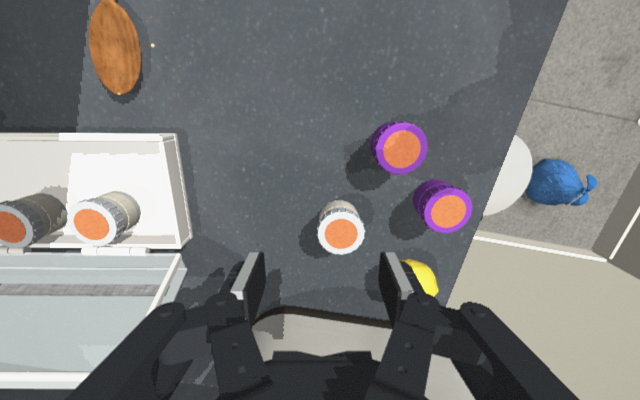

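Tin 1 is at (341,234), clear of the purple pair at (401,148) and (447,210) and the lemon at (420,278).

>>> carry_out(increments=[-0.0394,0.0204,0.04,0,0,0,-0.0394,0.0204,0.07,0,0,0,-0.0394,0.0204,0.095,0,0,0,-0.0394,0.0204,0.11,0,0,0,-0.0394,0.0204,0.125,0,0,0,-0.0394,0.0204,0.137,0,0,0,-0.0394,0.0204,0.146,0,0,0,-0.0394,0.0204,0.146,0,0,0,-0.0394,0.0204,0.146,0,0,0])

```text
time_s: 18.93
ee_pos: [0.5354, 0.3767, 0.0156]
orientation: [-180.0, -0.0, -169.5]
ft_force: [0.2, -0.2, 0.7]
opening: 0.0633
grip_force: 0.0
```

>>> carry_out(increments=[0,0,0,0,0,0,0,0,0,0,0,0,0,0,0,0,0,0,0,0,0,0,0,0,0,0,0,0,0,0,0,0,0,0,0,0], gripper=0.4)

```text
time_s: 19.43
ee_pos: [0.5362, 0.378, 0.0173]
orientation: [180.0, 0.1, -169.5]
ft_force: [0.1, 0.5, 5.7]
opening: 0.047
grip_force: 31.2
```

```bash
python3 - <<'E'
from h import *
s=sense();print(s['ee_pos'],case(s['ee_pos']),s['opening'],s['ft_force'])
rel([*world(.031,-.042),s['ee_pos'][2]],190.45)
E
```

```text
[0.53618767 0.37799294 0.01726947] [0.041  0.3727] 0.0469816148163587 [0.13552562 0.54323565 5.69185321]
rel [ 1.070e-02 -4.147e-01 -2.000e-04] [0.02 0.15 0.09] n 9.9
```

>>> carry_out(increments=[0,0,-0.03,0,0,0,0,0,-0.06,0,0,0,0.01,-0.035,-0.08,0,0,0,0.011,-0.075,-0.08,0,0,0,0.011,-0.115,-0.08,0,0,0,0.011,-0.155,-0.08,0,0,0,0.011,-0.195,-0.08,0,0,0,0.011,-0.235,-0.08,0,0,0,0.011,-0.275,-0.08,0,0,0,0.011,-0.315,-0.08,0,0,0,0.011,-0.355,-0.08,0,0,0,0.011,-0.39,-0.08,0,0,0])

```text
time_s: 20.43
ee_pos: [0.5956, -0.0102, 0.0957]
orientation: [-180.0, -0.0, -169.5]
ft_force: [0.1, 0.1, -0.6]
opening: 0.0471
grip_force: 31.4
```

>>> carry_out(increments=[0,-0.0247,0,0,0,0,0,-0.0247,0.02,0,0,0,0,-0.0247,0.04,0,0,0,0,-0.0247,0.04,0,0,0])

```text
time_s: 20.77
ee_pos: [0.5972, -0.0324, 0.0519]
orientation: [179.8, -0.4, -169.5]
ft_force: [-0.4, 1.1, -1.5]
opening: 0.0468
grip_force: 31.4
```

```bash
python3 - <<'E'
from h import *
s=sense();print(s['ee_pos'],case(s['ee_pos']),s['opening'])
E
```

```text
[ 0.59717029 -0.03239619  0.05192847] [ 0.0265 -0.0419] 0.046805440619543094
```

>>> carry_out(increments=[0,0,0.01,0,0,0,0,0,0.02,0,0,0,0,0,0.02,0,0,0,0,0,0.02,0,0,0])

```text
time_s: 21.1
ee_pos: [0.5999, -0.0316, 0.0357]
orientation: [180.0, -0.0, -169.4]
ft_force: [1.0, 0.2, -0.8]
opening: 0.0468
grip_force: 31.4
```

```bash
python3 - <<'E'
from h import *
s=sense();print(s['ee_pos'],case(s['ee_pos']),s['opening'])
E
```

```text
[ 0.59993822 -0.03161613  0.03567443] [ 0.0294 -0.0416] 0.04684029943606193
```

>>> carry_out(increments=[-0.001,0,0.006,0,0,0,-0.002,0,0.01,0,0,0,-0.0025,0,0.013,0,0,0,-0.0025,0,0.0145,0,0,0,-0.0025,0,0.0145,0,0,0,-0.0025,0,0.0145,0,0,0])

```text
time_s: 21.6
ee_pos: [0.6031, -0.0316, 0.0223]
orientation: [-180.0, 0.1, -169.4]
ft_force: [-1.6, 0.8, 5.6]
opening: 0.0468
grip_force: 31.8
```

>>> carry_out(increments=[0,0,0,0,0,0,0,0,0,0,0,0,0,0,0,0,0,0,0,0,-0.01,0,0,0,0,0,-0.03,0,0,0,0,0,-0.06,0,0,0,0.03,0,-0.1,0,0,0,0.06,0.01,-0.13,0,0,0,0.08,0.03,-0.15,0,0,0,0.08,0.042,-0.15,0,0,0,0.08,0.042,-0.15,0,0,0,0.08,0.042,-0.15,0,0,0], gripper=0.74)

```text
time_s: 22.6
ee_pos: [0.5169, -0.0047, 0.1721]
orientation: [-179.9, 0.1, -169.4]
ft_force: [-0.1, 0.1, 0.1]
opening: 0.0631
grip_force: 0.0
```

```bash
python3 - <<'E'
from h import *
s=sense();print(s['ee_pos'],case(s['ee_pos']))
im=snap('wrist','w4.png'); K=model('wrist')
print([w2px('wrist',[*world(.031,y),.049],K).round(1) for y in(-.125,-.042,.042,.125)])
E
```

```text
[ 0.5168581  -0.00471107  0.17211527] [-0.0474 -0.0001]
[array([206.5, 266.9]), array([283.9, 267.1]), array([362.3, 267.3]), array([439.7, 267.5])]
```

View pics/w4.png

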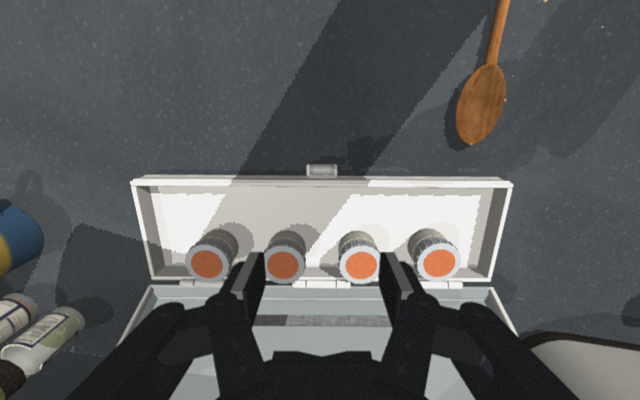

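All four tins stand in a row in the wrist view at (208,265), (284,266), (361,265) and (439,264). I measure the straightness with colour centroids.

```bash
python3 - <<'E'
from h import *
im=cv2.imread('pics/w4.png'); hsv=cv2.cvtColor(im,cv2.COLOR_BGR2HSV)
m=cv2.inRange(hsv,(3,150,90),(14,255,255)); m[:,:170]=0; m[:200]=0
n,l,st,ce=cv2.connectedComponentsWithStats(m)
for i in range(1,n):
    if st[i][4]>200: print(ce[i].round(1),st[i],case(px2w('wrist',*ce[i],.049)))
rel([.489,-.01,.2],190.45); s=sense(); print(s['time_s'])
# lid tab at stop
h=lambda a:(.062-.138*np.cos(a+.072),.032+.138*np.sin(a+.072))
for a in(1.9,1.95): x,z=h(a); print(a,world(x,0),z,w2px('top',[*world(x,0),z]))
E
```

```text
[206.4 263.9] [192 251  30  26 583] [ 0.0273 -0.1246]
[439.  262.8] [425 250  29  26 594] [0.0253 0.1235]
[282.5 265. ] [268 253  30  25 584] [ 0.0285 -0.0435]
[360.9 265.1] [347 253  29  25 584] [0.0284 0.0404]
rel [ 0.0283  0.0003 -0.0288] [-0.04  0.03  0.13] n 1.0
22.65
1.9 [0.67747044 0.02502031] 0.15904164003574414 [311.95104483 150.25534441]
1.95 [0.68364833 0.02615974] 0.15618935934765765 [311.25398693 149.24232319]
```

Tin 4 stands about 3 mm forward of the others, so I regrip it and push it to the wall.

>>> carry_out(increments=[0,0.04,0,0,0,0,-0.03,0.08,0,0,0,0,-0.06,0.11,0,0,0,0,-0.0765,0.125,0.02,0,0,0,-0.0765,0.125,0.05,0,0,0,-0.0765,0.125,0.08,0,0,0,-0.0765,0.125,0.08,0,0,0,-0.0765,0.125,0.08,0,0,0])

```text
time_s: 23.32
ee_pos: [0.567, 0.1314, 0.0884]
orientation: [180.0, -0.4, -169.5]
ft_force: [-0.1, -0.1, 1.1]
opening: 0.0632
grip_force: 0.0
```

```bash
python3 - <<'E'
from h import *
s=sense();print(s['ee_pos'],case(s['ee_pos']),s['ft_force'])
E
```

```text
[0.56695445 0.13138457 0.08835205] [0.0265 0.1246] [-0.14414436 -0.10813861  1.0836566 ]
```

>>> carry_out(increments=[0,0,0.02,0,0,0,0,0,0.04,0,0,0,0,0,0.055,0,0,0,0,0,0.065,0,0,0,0,0,0.07,0,0,0,0,0,0.07,0,0,0])

```text
time_s: 23.82
ee_pos: [0.569, 0.1314, 0.0214]
orientation: [-180.0, -0.0, -169.5]
ft_force: [0.7, 0.0, -0.1]
opening: 0.0629
grip_force: 0.0
```

>>> carry_out(increments=[0,0,0,0,0,0,0,0,0,0,0,0,0,0,0,0,0,0,0,0,0,0,0,0,0,0,0,0,0,0,-0.001,0,-0.001,0,0,0,-0.003,0,-0.001,0,0,0,-0.005,0,-0.001,0,0,0,-0.006,0,-0.001,0,0,0,-0.006,0,0,0,0,0,-0.006,0,0,0,0,0,-0.006,0,0,0,0,0], gripper=0.4, squeeze=20)

```text
time_s: 24.82
ee_pos: [0.573, 0.1327, 0.0228]
orientation: [-180.0, -0.1, -169.4]
ft_force: [-8.3, -2.2, 15.4]
opening: 0.0471
grip_force: 22.3
```

```bash
python3 - <<'E'
from h import *
s=sense();print(s['ee_pos'],case(s['ee_pos']),s['ft_force'])
E
```

```text
[0.57297075 0.13273722 0.02280177] [0.0327 0.1249] [-8.29848398 -2.17887216 15.38735755]
```

>>> carry_out(increments=[0,0,0,0,0,0,0,0,0,0,0,0,0,0,0,0,0,0,0,0,-0.01,0,0,0,0,0,-0.03,0,0,0,0,0,-0.06,0,0,0,0.03,-0.02,-0.1,0,0,0,0.06,-0.06,-0.13,0,0,0,0.08,-0.1,-0.15,0,0,0,0.08,-0.125,-0.15,0,0,0,0.08,-0.125,-0.15,0,0,0,0.08,-0.125,-0.15,0,0,0], gripper=0.74)

```text
time_s: 25.82
ee_pos: [0.5197, -0.0077, 0.1738]
orientation: [-179.9, 0.2, -169.7]
ft_force: [0.3, 1.0, -0.1]
opening: 0.0634
grip_force: 0.0
```

```bash
python3 - <<'E'
from h import *
s=sense();print(s['ee_pos'],case(s['ee_pos']))
K=model('wrist'); im=snap('wrist','w5.png')[:,:,::-1].copy(); hsv=cv2.cvtColor(im,cv2.COLOR_BGR2HSV)
m=cv2.inRange(hsv,(3,150,90),(14,255,255)); m[:,:170]=0; m[:200]=0
n,l,st,ce=cv2.connectedComponentsWithStats(m)
for i in range(1,n):
    if st[i][4]>200: print(ce[i].round(1),case(px2w('wrist',*ce[i],.049,K)))
x,z=.062-.138*np.cos(1.92+.072),.032+.138*np.sin(1.92+.072)
rel([*world(x,0),z-.019],190.45)
E
```

```text
[ 0.51965176 -0.00770984  0.17380967] [-0.0452 -0.0036]
[210.6 261.4] [ 0.0281 -0.1247]
[441.4 261.8] [0.0289 0.1234]
[286.4 262.2] [ 0.0292 -0.0432]
[364.7 262. ] [0.029 0.041]
rel [-0.1636  0.0022  0.0341] [-0.04  0.12 -0.1 ] n 4.0
```

>>> carry_out(increments=[0,0,-0.04,0,0,0,0,0,-0.07,0,0,0,-0.04,0.003,-0.07,0,0,0,-0.08,0.003,-0.07,0,0,0,-0.12,0.003,-0.07,0,0,0,-0.167,0.003,-0.07,0,0,0,-0.167,0.003,-0.06,0,0,0,-0.167,0.003,-0.03,0,0,0,-0.167,0.003,0,0,0,0,-0.167,0.003,0.015,0,0,0,-0.167,0.003,0.028,0,0,0,-0.167,0.003,0.028,0,0,0])

```text
time_s: 26.87
ee_pos: [0.6812, 0.0308, 0.1401]
orientation: [179.9, -0.2, -169.4]
ft_force: [-0.4, 0.4, 0.1]
opening: 0.0632
grip_force: 0.0
```

>>> carry_out(increments=[0,0,0,0,0,0,0,0,0,0,0,0,0,0,0,0,0,0,0,0,0,0,0,0,0,0,0,0,0,0,0,0,0,0,0,0,0,0,0,0,0,0], gripper=0.3, squeeze=50)

```text
time_s: 27.45
ee_pos: [0.6829, 0.0249, 0.1438]
orientation: [-179.6, -0.1, -169.6]
ft_force: [-0.3, -13.3, 0.7]
opening: 0.0386
grip_force: 51.3
```

```bash
python3 - <<'E'
from h import *
s=sense();print(s['ee_pos'],case(s['ee_pos']),s['ft_force'],s['opening'])
f=lambda a:np.array([.062-.138*np.cos(a+.072),.138*np.sin(a+.072)])
for a in np.arange(1.9,-.01,-.1): d=f(a)-f(1.95); print(round(a,2),(-d).round(4))
E
```

```text
[0.68286186 0.02485248 0.14380979] [ 0.1212 -0.0011] [ -0.27210382 -13.25681493   0.72133585] 0.03863518117573161
1.9 [ 0.0063 -0.0029]
1.8 [ 0.0192 -0.0076]
1.7 [ 0.0326 -0.011 ]
1.6 [ 0.0462 -0.0131]
1.5 [ 0.06   -0.0138]
1.4 [ 0.0738 -0.0131]
1.3 [ 0.0874 -0.0111]
1.2 [ 0.1008 -0.0077]
1.1 [ 0.1138 -0.003 ]
1.0 [0.1262 0.003 ]
0.9 [0.138  0.0102]
0.8 [0.1489 0.0185]
0.7 [0.1591 0.0279]
0.6 [0.1682 0.0383]
0.5 [0.1762 0.0495]
0.4 [0.1831 0.0614]
0.3 [0.1887 0.074 ]
0.2 [0.1931 0.0871]
0.1 [0.1961 0.1006]
-0.0 [0.1978 0.1143]
```

>>> carry_out(increments=[0.0063,-0.003,-0.0029,0,0,0,0.0192,-0.005,-0.0076,0,0,0,0.0326,-0.005,-0.011,0,0,0,0.0462,-0.005,-0.0131,0,0,0,0.06,-0.005,-0.0138,0,0,0,0.0738,-0.005,-0.0131,0,0,0,0.0874,-0.005,-0.0111,0,0,0,0.1008,-0.005,-0.0077,0,0,0,0.1138,-0.005,-0.003,0,0,0,0.1262,-0.005,0.003,0,0,0,0.138,-0.005,0.0102,0,0,0,0.1489,-0.005,0.0185,0,0,0])

```text
time_s: 28.45
ee_pos: [0.5371, -0.0018, 0.127]
orientation: [179.9, 0.2, -169.4]
ft_force: [-5.1, 1.9, 12.7]
opening: 0.0383
grip_force: 50.4
```

```bash
python3 - <<'E'
from h import *
s=sense();print(s['ee_pos'],case(s['ee_pos']),s['ft_force'],s['opening'])
E
```

```text
[ 0.5371251  -0.00175275  0.12695224] [-0.027  -0.0009] [-5.13429023  1.90077573 12.74090387] 0.0382918930775138
```

>>> carry_out(increments=[0.0102,0,0.0094,0,0,0,0.0193,0,0.0198,0,0,0,0.0235,0,0.0254,0,0,0,0.0273,0,0.031,0,0,0,0.031,0,0.037,0,0,0,0.0342,0,0.0429,0,0,0,0.037,0,0.049,0,0,0,0.0398,0,0.0555,0,0,0,0.042,0,0.062,0,0,0,0.0442,0,0.0686,0,0,0,0.046,0,0.075,0,0,0,0.0472,0,0.0821,0,0,0])

```text
time_s: 29.45
ee_pos: [0.497, -0.0088, 0.0446]
orientation: [179.8, 0.8, -169.1]
ft_force: [3.6, 9.3, 2.4]
opening: 0.0383
grip_force: 139.7
```

>>> carry_out(increments=[0,0,0.003,0,0,0,0.001,0,0.006,0,0,0,0.001,0,0.009,0,0,0,0.0017,0,0.012,0,0,0,0.0017,0,0.0145,0,0,0,0.0017,0,0.016,0,0,0,0.0017,0,0.016,0,0,0,0.0017,0,0.016,0,0,0])

```text
time_s: 30.12
ee_pos: [0.4933, -0.0096, 0.0288]
orientation: [179.9, 0.5, -169.1]
ft_force: [3.2, 9.0, 6.8]
opening: 0.0384
grip_force: 142.6
```

```bash
python3 - <<'E'
from h import *
s=sense();print(s['ee_pos'],case(s['ee_pos']),s['ft_force'],s['opening'])
E
```

```text
[ 0.49327175 -0.00955822  0.02884022] [-0.0715 -0.0006] [3.19221661 8.9935211  6.82515149] 0.03841329390952764
```

>>> carry_out(increments=[0.003,0,0,0,0,0,0.004,0,0,0,0,0,0.004,0,0,0,0,0,0.004,0,0,0,0,0,0.004,0,-0.02,0,0,0,0.004,0,-0.04,0,0,0,0.004,0,-0.07,0,0,0,0.004,0,-0.1,0,0,0,0.004,0,-0.14,0,0,0,0.004,0,-0.18,0,0,0,0.004,0,-0.18,0,0,0,0.004,0,-0.18,0,0,0], gripper=0.74)

```text
time_s: 31.12
ee_pos: [0.4867, -0.0135, 0.2093]
orientation: [-179.9, 0.3, -169.5]
ft_force: [0.8, -0.3, -0.7]
opening: 0.0637
grip_force: 0.0
```

```bash
python3 - <<'E'
from h import *
s=sense();print(s['ee_pos'],case(s['ee_pos']),s['ft_force'])
K=model('wrist'); snap('wrist','w6.png')
print([w2px('wrist',[*world(x,y),z],K).round(1) for x,y,z in((-.061,.197,.062),(-.061,-.197,.062),(-.076,0,.048),(-.0605,.197,.076))])
rel([.4895,-.0096,.09],190.45)
E
```

```text
[ 0.48671109 -0.01350545  0.20929739] [-0.0787 -0.0033] [ 0.84427002 -0.29459316 -0.73136369]
[array([507.8, 205.7]), array([144.7, 205. ]), array([326. , 188.4]), array([516. , 210.7])]
rel [-0.0046  0.0029  0.1173] [-0.05  0.08  0.06] n 2.8
```

View pics/w6.png

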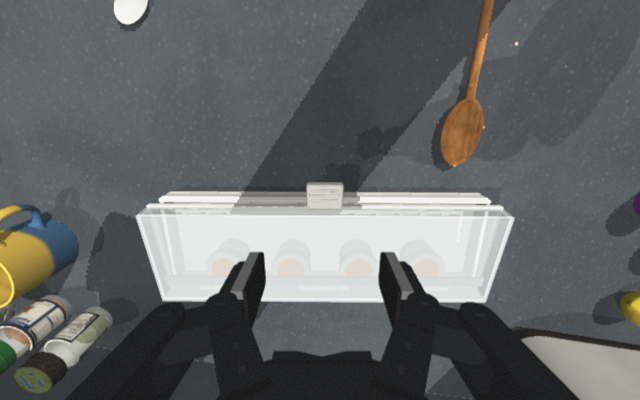

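The lid is ajar on its catch: its front corners are at (137,216) and (513,213), where a shut lid would show them at about (145,205) and (508,206). I press the tab at (325,195) with closed fingers.

>>> carry_out(increments=[-0.002,0.003,0.03,0,0,0,-0.002,0.003,0.06,0,0,0,-0.002,0.003,0.09,0,0,0,-0.002,0.003,0.11,0,0,0,-0.002,0.003,0.13,0,0,0,-0.002,0.003,0.138,0,0,0,-0.002,0.003,0.138,0,0,0,-0.002,0.003,0.138,0,0,0], gripper=0, squeeze=20)

```text
time_s: 31.83
ee_pos: [0.4855, -0.0095, 0.068]
orientation: [180.0, -0.1, -169.5]
ft_force: [-0.5, 0.0, -1.2]
opening: -0.0
grip_force: 0.0
```

>>> carry_out(increments=[0,0,0.004,0,0,0,0,0,0.008,0,0,0,0,0,0.011,0,0,0,0,0,0.014,0,0,0,0,0,0.016,0,0,0,0,0,0.018,0,0,0,0,0,0.02,0,0,0,0,0,0.022,0,0,0,0,0,0.024,0,0,0,0,0,0.024,0,0,0])

```text
time_s: 32.67
ee_pos: [0.4866, -0.0096, 0.0476]
orientation: [-180.0, 0.1, -169.4]
ft_force: [-9.3, 1.2, 26.9]
opening: -0.0001
grip_force: 13.6
```

>>> carry_out(increments=[0,0,0,0,0,0,0,0,-0.02,0,0,0,0,0,-0.05,0,0,0,0,0,-0.09,0,0,0,0,0,-0.13,0,0,0,0,0,-0.16,0,0,0,0,0,-0.16,0,0,0,0,0,-0.16,0,0,0])

```text
time_s: 33.33
ee_pos: [0.488, -0.0098, 0.2068]
orientation: [-179.9, 0.3, -169.4]
ft_force: [-0.5, -0.2, 0.3]
opening: -0.0
grip_force: 0.0
```

```bash
python3 - <<'E'
from h import *
s=sense();print(s['ee_pos'],case(s['ee_pos']),s['ft_force'],s['time_s'])
K=model('wrist'); snap('wrist','w7.png')
print([w2px('wrist',[*world(x,y),z],K).round(1) for x,y,z in((-.061,.2,.062),(-.061,-.2,.062),(-.076,0,.048))])
E
```

```text
[ 0.48803878 -0.00982251  0.20682641] [-0.0767  0.0001] [-0.51654283 -0.16334225  0.30026   ] 33.3333
[array([509.1, 204.8]), array([136.9, 204. ]), array([322.9, 187.4])]
```

View pics/w7.png

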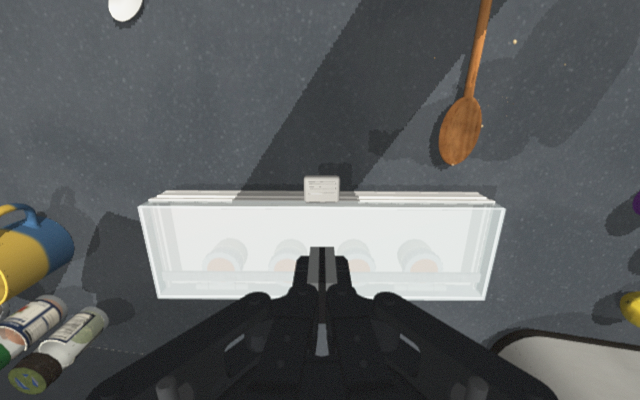

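The lid is shut: its front corners at (138,205) and (505,205) and the tab at (322,188) match the shut prediction. All four tins stand in line under it, and the robot touches nothing.

```bash
python3 -c "
from workcell import ticket; print(ticket.sign_off())"
```

```text
the job is handed in; nothing more can be done
None
```

I handed the job in at about 33 s: the four tins (all that were there) stand in one straight row along the back wall, roughly 35 mm apart, with the lid pressed shut past its catch. The mug, salt shaker, lemon and purple look-alikes were not touched.

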